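# Click the panel rest into its stand

### The arm

A 6-joint arm with a two-finger parallel gripper is mounted at the origin on the work surface. World frame = base frame: x ahead of the robot, y to its left, z up, the work surface at z = 0. Lengths are in m, angles in rad, forces in N, time in s.
With the tool pointing down it reaches from about 0.35 to 0.975 m from the base axis. Payload 4.9 kg.
Tool frame: the origin (TCP) lies midway between the tips of the shut fingers; the grasp point (between the pads) lies 19 mm behind it; x points along the fingers, y is the direction in which the jaws open and shut, and the axes are right-handed (so a half turn about x gives the same grasp; the last joint's range is limited). The gripper opens to 85 mm and grips with 20 to 120 N. Pads are 22 mm wide; open, the fingers measure 114 mm over their backs; the gripper's body (76 mm by 85 mm) begins 54 mm behind the grasp point. The pads swing forward as they close: fully open they stand 13 mm farther back than shut.
Start: joints at [1.139, 0.053, 1.613, -0, 1.476, -0.119], TCP at [0.192, 0.595, 0.231] pointing down, gripper open.
Joint ranges: [-3.01, 3.01], [-1.01, 2.22], [0.06, 2.58], [-1.02, 4.17], [0.09, 2.62], [-3.14, 3.14]. Speed limits (rad/s): [2.57, 2.57, 3.14, 3.14, 3.14, 3.14].

### API

Orientations are given as a rotation vector (axis times angle).
In Python, from station import ctrl, viewer gives the robot as it stands.
- The arm moves only by the tool arm_command, never from a script. Its argument "increments" is a list of rows, each an object with "claw": the gripper's target within -1 to 1 (fully open at 1, half-way at 0, shut at -1); "offset": the shift along the tool's x, y, z in mm, a list of three; "yaw": the turn about the tool's x in degrees. In form: [{"claw": claw, "offset": [dx, dy, dz], "yaw": yaw}, ...]. A call has 1 to 8 rows; each row shifts and turns the commanded pose from where the row before left it, along the tool's axes as they then stand; what a row does not reach is not made up. A row lasts 1/12 s, in which the tool goes at most 41.7 mm and 7.16 degrees, less where a joint would pass 70% of its speed; a pose out of reach is approached as far as the arm can. A call with a gripper value outside its range is refused whole. The fingers move at their own pace and stop on an object; "newtons" is the grip in N (left out, the last holds). Time passes only in rows, so rows that do not move let the fingers close. It gives the time, the measured TCP pose, the force and the opening at its end, in the units of the state.
- ctrl.read_state(): the state, without advancing time (a new reading comes with each control period).
- viewer.snapshot(name): name is "scene" or "top" or "wrist"; returns (picture, depth): 420x560x3 uint8, red, green, blue; 420x560 float32, m along the optical axis (not along the pixel's ray), 0 where there is no reading.
- viewer.get_calibration(name): a dict with "fx", "fy", "cx", "cy" (pixels), "dist" ([k1, k2, p1, p2, k3] as OpenCV has them; the pictures are not rectified), "rvec" (rotation vector, rad) and "tvec" (3), from world to camera coordinates, as OpenCV has them. Camera axes: x right, y down, z forward; pixel columns grow to the right and rows downward; lengths in m; the calibration is good to about 2 mm. A picture is of the moment at which its call begins: read the wrist's pose just before it. get_calibration takes no time and is no camera call; for the wrist camera it gives the pose at the moment of the call.
- ctrl.hand_in(): hands the job in, once; it reports no verdict.
The state is a dict: "t": time; "joints": joint angles; "dq": joint speeds; "effort": joint torques, N m; "tool_pos": TCP position; "tool_rot": TCP orientation; "wrist_force": force on the tool from outside, world axes, zero at the start; "wrist_torque": the same for the moment, N m; "grip_width": finger opening in m.
Only numpy, scipy, OpenCV 4.12 (cv2) and the standard library are available. Lean on these libraries where they do the work, as an engineer would, in place of code of your own. Each camera call takes 0.05 s, during which the arm holds its last target. There are 200 camera calls.

### The job

Take the bar-headed rest with the two spring buttons out of the wooden rack and fit it to the square tube of the stand: pinch both buttons flush, feed them into the tube's mouth, then press the rest gently home until both buttons pop out through the tube's two side holes. Let go of it and leave it upright there; do not ram the stand, and leave the other rest and the things on the table where they are.

Things in the scene. Friction and masses are not known exactly. Their poses are not given: they have to be found in the camera images.
- rest_grip (a point): The rest to fit: upright aluminium stem 20 x 20 mm with a flat bar on top, standing loose in a rack slot, 110 to 220 g. Point on the stem's axis at the mid-height of its two spring buttons (on its +y and -y sides); z up. Tail end 45 mm below (last 3 mm tapered 2 mm a side), bar's underside 24 mm above, top 37 mm above.
- rest: The same rest, origin at its tail end. Its bar is 50 mm long (its x), 20 mm wide (its y), 13 mm thick with a cork face. The bar is no wider in y than the stem, so fingers closing along y reach down past it to the buttons. Pinch only the buttons' upper half with the fingertips: the lower half can then enter the tube, and the tube holds it in when the fingers open.
- button_a (a joint): Spring button on the rest's +y side: square-edged steel block 9 mm wide, 16 mm tall (8 mm above and below rest_grip), 4 mm proud. 0 = fully out, 0.004 = flush with the stem, 0.0045 = stop. Spring 2 N when out, 5 N when flush. It yields only to pressing on its face (any part of it brings the whole in), not to a push on its edge along the stem.
- button_b (a joint): The same button on the rest's -y side.
- stand_foot (a point): Stand, fixed: steel foot 110 x 110 x 12 mm, upright white square tube in its middle, in a collar 42 mm square, 18 mm high. Point on the tube's axis at the foot plate's top; z up. The tube was clamped by hand at some height: its rim lies 75 to 101 mm above this point, not measured, so feel for it with the fingertips, slowly (15 mm/s).
- stand: The same stand, origin under its foot. Tube 30 x 30 mm outside, bore 22 x 22 mm, open on top, at least 75 mm deep. Windows for the buttons in its +y and -y sides, 14 mm wide, 14.5 to 33.5 mm below the rim. Home: bar's underside on the rim, rest_grip 24 mm below the rim, either way round; buttons pop in the last 1.5 mm. Sliding takes about 3 to 8 N; it does not fall by itself.
- rack: Wooden rack block, fixed, 165 x 60 x 32 mm, origin under its centre, long along its x. Two square slots 22.5 mm wide and 25 mm deep, 37 mm either side of the centre along x, hold the rests (the buttons' middle is then 20 mm above the rack's top).
- plain_rest_mid (a point): The other rest: the same stem without buttons, with a round rubber-faced head 31 mm across, in the rack's other slot. Point on its axis 45 mm above its tail end, head top 37 mm above it. Leave it alone.
- brush_grip (a point): Bystander: flat paint brush, wooden handle, 170 mm long, lying between the rack and the stand. Point on its handle.
- spatula_grip (a point): Bystander: small steel spatula lying at the left side, 180 mm. Point on its handle.
- varnish: Bystander: amber varnish bottle, 48 mm across, 110 mm tall. Origin at the centre of its underside.
- water_cup: Bystander: clear cup, 68 mm across, 75 mm tall. Origin at the centre of its underside.
- pigment_jar: Bystander: glass jar, 52 mm across, 60 mm tall. Origin at the centre of its underside.
- gesso_jar: Bystander: white plastic jar, 60 mm across, 70 mm tall. Origin at the centre of its underside.
- phone: Bystander: phone lying flat, 150 x 72 x 9 mm. Origin at the centre of its underside.

How it is judged:
By the outcome, as a careful person would: the job done as asked, in the order asked, and still so for the second after the job is handed in, with the robot touching nothing.
It also fails if it takes over 54 s, if anything falls off the work surface, if the arm or the gripper's body presses on something with over 40 N, if the wrist force passes 120 N, or if a joint passes its speed limit or range.

## Working session

There is one attempt and no reset: what is moved stays moved. The work goes in short steps, Python scripts to look and compute and a tool call to move; the robot and the scene stay as the last step left them, time stands still between calls to the robot, and variables do not carry over. Pictures are saved under pics/ and viewed, about 8 in all and at most 12, crops included, and the job is handed in when it is done.

Besides the shell and the picture viewer there is one more tool, called after "Emit:" as name([rows], argument=value, ...), one row to a line, values as JSON. arm_command: Moves the arm, as the interface text tells. Its arguments: {"type":"object","properties":{"increments":{"type":"array","items":{"type":"object","properties":{"claw":{"type":"number"},"offset":{"type":"array","items":{"type":"number"}},"yaw":{"type":"number"}}}},"newtons":{"type":"number"}},"required":["increments"]}

```bash
mkdir -p pics; cat > h.py <<'E'
import numpy as np, cv2
from station import ctrl, viewer
def snap(n,fn=None):
    c=viewer.get_calibration(n); im,d=viewer.snapshot(n)
    if fn: cv2.imwrite('pics/'+fn,im[:,:,::-1])
    return im,d,c
def K(c): return np.array([[c['fx'],0,c['cx']],[0,c['fy'],c['cy']],[0,0,1.]])
def ray(c,uv):
    R=cv2.Rodrigues(np.array(c['rvec'],float))[0]; t=np.array(c['tvec'],float).ravel()
    p=cv2.undistortPoints(np.array(uv,float).reshape(-1,1,2),K(c),np.array(c['dist'],float)).reshape(-1,2)
    D=np.c_[p,np.ones(len(p))]@R
    return -R.T@t, D      # origin, dirs with unit optical depth
def plane(c,uv,z):
    o,D=ray(c,uv); return o+D*((z-o[2])/D[:,2])[:,None]
def cloud(c,d):
    h,w=d.shape; v,u=np.mgrid[:h,:w]; uv=np.c_[u.ravel(),v.ravel()]
    o,D=ray(c,uv); return (o+D*d.reshape(-1,1)).reshape(h,w,3)
E
python3 - <<'E'
from h import *
for n in ['scene','top']:
    im,d,c=snap(n,n+'0.png'); np.savez(n+'0.npz',im=im,d=d)
    print(n,ray(c,[[280,210]]))
s=ctrl.read_state(); print(s)
E
```

```text
scene (array([ 1.31871046, -0.21712835,  0.84162203]), array([[-0.6839946 ,  0.13542109, -0.71737695]]))
top (array([ 0.46052632, -0.01365918,  1.05305452]), array([[ 0.11413816, -0.02770407, -0.99311123]]))
{'t': 0.1, 'joints': array([ 1.13898982e+00,  5.33289365e-02,  1.61415114e+00,  2.52187732e-06,
        1.47598172e+00, -1.19007215e-01]), 'dq': array([ 0.0009638 ,  0.00068658, -0.00356382,  0.00026191,  0.00014931,
        0.00037298]), 'effort': array([ 1.30701974e-04, -3.94907963e+01, -3.71361208e+01, -1.19750493e-04,
        3.96990072e-03, -1.27316602e-05]), 'tool_pos': array([0.19209587, 0.59416268, 0.23016565]), 'tool_rot': array([ 0.24409128,  1.5573307 , -0.24692526]), 'wrist_force': array([ 0.34134405, -0.63363212, -0.25776952]), 'wrist_torque': array([-0.01582603,  0.0291274 ,  0.04469821]), 'grip_width': 0.08560042410188293}
```

View pics/scene0.png

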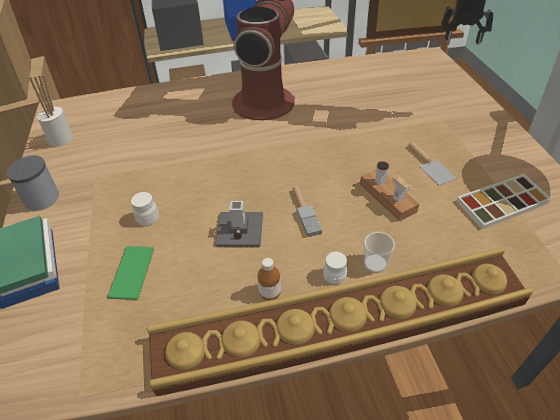

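View pics/top0.png

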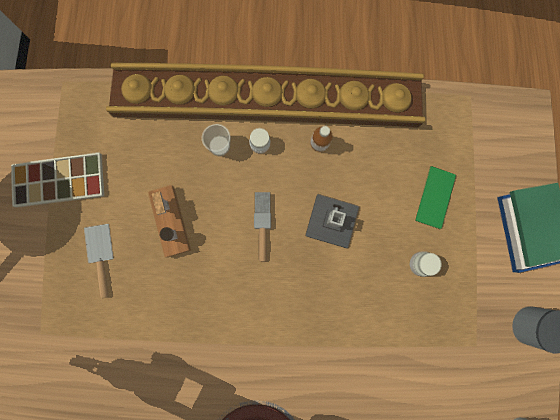

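The scene view shows the rack at about (390,190), with the round-headed rest at (382,172) and the bar rest at (400,187), and the stand at (240,225). In the top view the rack is at (168,220), with the cork bar at (160,203) and the round head at (167,234). The stand tube is at (336,216).

```bash
python3 - <<'E'
from h import *
for n in ['top','scene']:
    z=np.load(n+'0.npz'); im,d=z['im'],z['d']; c=viewer.get_calibration(n); P=cloud(c,d); P[d==0]=np.nan
    if n=='top': boxes={'rack':(145,180,195,262),'stand':(300,190,365,250)}
    else: boxes={'rack':(355,155,425,222),'stand':(210,195,268,250)}
    for k,(u0,v0,u1,v1) in boxes.items():
        Q=P[v0:v1,u0:u1].reshape(-1,3); Q=Q[np.isfinite(Q[:,2])]
        print(n,k,'zhist',np.histogram(Q[:,2],bins=np.arange(-.005,.16,.005))[0].tolist())
        for lo,hi in ([(.026,.038),(.082,.1)] if k=='rack' else [(.007,.016),(.07,.125)]):
            S=Q[(Q[:,2]>lo)&(Q[:,2]<hi)]
            if len(S)<5: continue
            r=cv2.minAreaRect((S[:,:2]*1000).astype(np.float32)); print(lo,hi,len(S),r,S.mean(0).round(4), np.median(S[:,2]))
            if lo==.082:
                # split two heads
                _,l,cc=cv2.kmeans((S[:,:2]*1000).astype(np.float32),2,None,(3,50,.01),5,cv2.KMEANS_PP_CENTERS)
                for i in (0,1):
                    T=S[l.ravel()==i]; print('  ',len(T),cv2.minAreaRect((T[:,:2]*1000).astype(np.float32)),np.median(T[:,2]))
    if n=='top':
        a=cv2.resize(im[175:270,140:200],None,fx=6,fy=6,interpolation=2);b=cv2.resize(im[175:270,300:365],None,fx=6,fy=6,interpolation=2)
        cv2.imwrite('pics/crop.png',np.hstack([a,b])[:,:,::-1])
E
```

```text
top rack zhist [813, 1373, 54, 20, 24, 33, 203, 1035, 86, 8, 7, 7, 12, 7, 5, 6, 8, 21, 248, 105, 0, 0, 0, 0, 0, 0, 0, 0, 0, 0, 0, 0]
0.026 0.038 1312 ((544.71484375, 228.08340454101562), (167.04196166992188, 62.67174530029297), 17.891151428222656) [0.5401 0.2231 0.032 ] 0.032046377451246166
0.082 0.1 367 ((550.2697143554688, 227.377197265625), (115.21212768554688, 32.00743103027344), 14.621177673339844) [0.5495 0.2293 0.0888] 0.08888578834546934
   157 ((509.3941345214844, 216.1624298095703), (29.866573333740234, 29.92957878112793), 0.25686895847320557) 0.08879094383548791
   210 ((580.1171875, 239.75711059570312), (51.41954040527344, 21.321571350097656), 17.856426239013672) 0.08896178580953717
top stand zhist [669, 1216, 302, 1243, 105, 18, 73, 55, 11, 12, 9, 12, 17, 10, 6, 10, 10, 12, 70, 22, 0, 0, 0, 0, 0, 0, 0, 0, 0, 0, 0, 0]
0.007 0.016 1559 ((555.5108642578125, -172.10482788085938), (110.89445495605469, 116.32991027832031), 75.38228607177734) [ 0.5569 -0.1714  0.0119] 0.01192837368478239
0.07 0.125 124 ((558.7032470703125, -172.71615600585938), (30.32904624938965, 30.5875835418
[... 557 characters left out ...]
625, 239.37246704101562), (50.60075378417969, 23.012939453125), 20.742063522338867) 0.0885015409554557
   94 ((509.1496276855469, 217.11505126953125), (28.330854415893555, 33.525596618652344), 56.32972717285156) 0.08845443245794632
scene stand zhist [657, 848, 230, 862, 53, 44, 78, 60, 20, 21, 23, 22, 19, 25, 26, 34, 36, 40, 68, 9, 0, 0, 0, 0, 0, 0, 0, 0, 0, 0, 0, 0]
0.007 0.016 1084 ((560.1651000976562, -172.99256896972656), (110.59024047851562, 111.95360565185547), 75.42570495605469) [ 0.5691 -0.1733  0.0115] 0.011474221418026287
0.07 0.125 187 ((559.38623046875, -172.60743713378906), (30.146377563476562, 34.354854583740234), 75.15660858154297) [ 0.5613 -0.1731  0.082 ] 0.08332982087187613
```

View pics/crop.png

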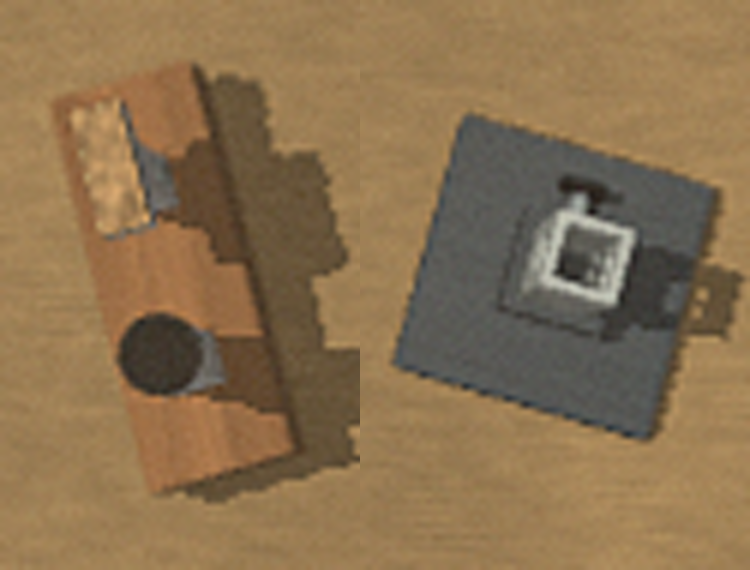

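The crop shows the cork bar of the target rest upper left at (105,165), the round head at (160,355), and the tube mouth at (590,262). The tube has a clamp screw on its +x side. Light spots in its shadow suggest the windows are in the faces pointing along ±y.

```bash
cat >> h.py <<'E'
from scipy.spatial.transform import Rotation as Ro
def go(target,yaw_deg):
    """tool-frame move to target TCP with tool y along rest/stand y (object yaw)"""
    s=ctrl.read_state(); R=Ro.from_rotvec(s['tool_rot']).as_matrix()
    a=np.deg2rad(yaw_deg); y=np.array([-np.sin(a),np.cos(a),0])
    for sg in (1,-1):
        Y=R.T@(y*sg); yaw=np.rad2deg(np.arctan2(Y[2],Y[1]))
        off=(np.array(target)-s['tool_pos'])*1000
        x=np.array([0,0,-1.]); Rn=np.c_[x,y*sg,np.cross(x,y*sg)]
        print('yaw',yaw.round(2),'offset before yaw',(R.T@off).round(1),'after yaw',(Rn.T@off).round(1))
    print('t',s['t'],'tcp',s['tool_pos'].round(4),'F',s['wrist_force'].round(1),'w',round(s['grip_width'],4),'j6',s['joints'][5].round(2),'axes',R.round(3).tolist())
E
python3 -c "
from h import *
go([.580,.2396,.15],17.9)"
```

```text
yaw -35.82 offset before yaw [  80.5 -217.8  478.2] after yaw [  80.2 -456.6  260.2]
yaw 144.18 offset before yaw [  80.5 -217.8  478.2] after yaw [  80.2  456.6 -260.2]
t 0.1 tcp [0.1921 0.5942 0.2302] F [ 0.3 -0.6 -0.3] w 0.0856 j6 -0.12 axes [[-0.001, 0.308, 0.951], [-0.002, 0.951, -0.308], [-1.0, -0.002, -0.0]]
```

Emit:
arm_command([
  {"claw": 1,"offset": [0,-15.5,34],"yaw": 0},
  {"claw": 1,"offset": [0,-15.5,34],"yaw": 0},
  {"claw": 1,"offset": [0,-15.5,34],"yaw": 0},
  {"claw": 1,"offset": [0,-15.5,34],"yaw": 0},
  {"claw": 1,"offset": [0,-15.5,34],"yaw": 0},
  {"claw": 1,"offset": [0,-15.5,34],"yaw": 0},
  {"claw": 1,"offset": [0,-15.5,34],"yaw": 0},
  {"claw": 1,"offset": [0,-15.5,34],"yaw": 0},
])

```text
t: 0.77
tool_pos: [0.4138, 0.3914, 0.2308]
tool_rot: [0.245, 1.557, -0.246]
wrist_force: [0.7, -0.4, 0.2]
grip_width: 0.0853
```

Emit:
arm_command([
  {"claw": 1,"offset": [0,-15.5,34],"yaw": 0},
  {"claw": 1,"offset": [0,-15.5,34],"yaw": 0},
  {"claw": 1,"offset": [0,-15.5,34],"yaw": 0},
  {"claw": 1,"offset": [0,-15.5,34],"yaw": 0},
  {"claw": 1,"offset": [0,-15.5,34],"yaw": 0},
  {"claw": 1,"offset": [0,-15.5,34],"yaw": 0},
  {"claw": 1,"offset": [0,0,0],"yaw": -6},
  {"claw": 1,"offset": [0,0,0],"yaw": -6},
])

```text
t: 1.43
tool_pos: [0.5796, 0.2396, 0.2303]
tool_rot: [0.08, 1.571, -0.081]
wrist_force: [-0.1, 0.2, 0.6]
grip_width: 0.0851
```

Emit:
arm_command([
  {"claw": 1,"offset": [0,0,0],"yaw": -6},
  {"claw": 1,"offset": [0,0,0],"yaw": -6},
  {"claw": 1,"offset": [0,0,0],"yaw": -6},
  {"claw": 1,"offset": [0,0,0],"yaw": -6},
  {"claw": 1,"offset": [0,0,0],"yaw": 0},
])

```text
t: 1.85
tool_pos: [0.5782, 0.2416, 0.2306]
tool_rot: [-0.249, 1.558, 0.249]
wrist_force: [0.0, 0.5, 0.2]
grip_width: 0.0851
```

```bash
python3 - <<'E'
from h import *
go([.580,.2396,.15],17.9)
im,d,c=snap('wrist','w1.png'); np.savez('w1.npz',im=im,d=d,**{k:np.array(v) for k,v in c.items()})
o,D=ray(c,[[280,210]]);print(o,D)
P=cloud(c,d); P[d==0]=np.nan; Q=P.reshape(-1,3)
S=Q[(Q[:,2]>.083)&(Q[:,2]<.095)&(np.hypot(Q[:,0]-.58,Q[:,1]-.24)<.04)]
print(len(S),cv2.minAreaRect((S[:,:2]*1000).astype(np.float32)),np.median(S[:,2]) if len(S) else 0)
S=Q[(Q[:,2]>.028)&(Q[:,2]<.036)]
print(len(S),cv2.minAreaRect((S[:,:2]*1000).astype(np.float32)))
E
```

```text
yaw 0.27 offset before yaw [80.6 -2.4  1.2] after yaw [80.6 -2.4  1.2]
yaw -179.73 offset before yaw [80.6 -2.4  1.2] after yaw [80.6  2.4 -1.2]
t 1.85 tcp [0.5782 0.2416 0.2306] F [0.  0.5 0.2] w 0.0851 j6 -1.61 axes [[-0.001, -0.312, 0.95], [-0.0, 0.95, 0.312], [-1.0, 0.0, -0.001]]
[0.50645105 0.21836118 0.3735835 ] [[ 0.26313339  0.10006954 -0.95969205]]
1042 ((578.4830932617188, 239.97195434570312), (50.195560455322266, 19.338138580322266), 18.499906539916992) 0.08928189443858825
8247 ((713.3668212890625, 107.18531799316406), (413.4308166503906, 396.61859130859375), 17.93279457092285)
```

View pics/w1.png

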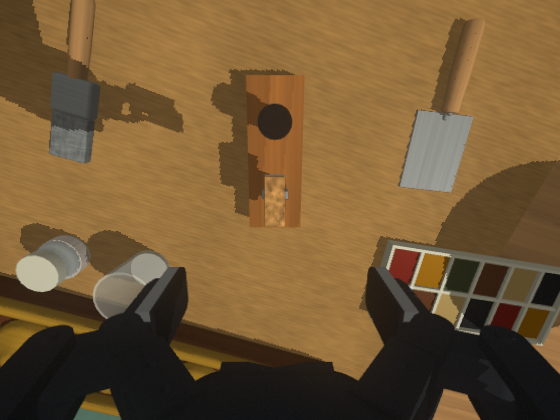

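The wrist view shows the bar at (275,200), with a button visible on each side at (265,192) and (287,194). It is centred between the fingertips at x = 187 and x = 367.

Emit:
arm_command([
  {"claw": 0.6,"offset": [30,-2.2,0.6],"yaw": 0.3},
  {"claw": 0.3,"offset": [30,0,0],"yaw": 0},
  {"claw": 0.3,"offset": [30,0,0],"yaw": 0},
  {"claw": 0.3,"offset": [30,0,0],"yaw": 0},
  {"claw": 0.3,"offset": [25,0,0],"yaw": 0},
  {"claw": 0.3,"offset": [15,0,0],"yaw": 0},
  {"claw": 0.3,"offset": [0,0,0],"yaw": 0},
  {"claw": 0.3,"offset": [0,0,0],"yaw": 0},
])

```text
t: 2.57
tool_pos: [0.5788, 0.2396, 0.0702]
tool_rot: [-0.243, 1.56, 0.242]
wrist_force: [-0.6, 0.4, 1.2]
grip_width: 0.0555
```

```bash
python3 - <<'E'
from h import *
go([.5795,.2397,.0555],17.9)
im,d,c=snap('wrist'); P=cloud(c,d); P[d==0]=np.nan
# fingertips in tool frame: lowest points near the tool
s=ctrl.read_state(); R=Ro.from_rotvec(s['tool_rot']).as_matrix(); T=((P.reshape(-1,3)-s['tool_pos'])@R)*1000
for sg in (1,-1):
    m=(abs(T[:,2])<14)&(sg*T[:,1]>18)&(sg*T[:,1]<60)&(T[:,0]>-45)&(T[:,0]<6); q=T[m]
    if len(q): print(len(q),'tip x max',np.percentile(q[:,0],[50,95,99]),'inner y',np.percentile(sg*q[:,1],[1,5]))
E
```

```text
yaw -0.21 offset before yaw [14.7 -0.1  0.7] after yaw [14.7 -0.1  0.7]
yaw 179.79 offset before yaw [14.7 -0.1  0.7] after yaw [14.7  0.1 -0.7]
t 2.5667 tcp [0.5788 0.2396 0.0702] F [-0.6  0.4  1.2] w 0.0555 j6 -1.61 axes [[-0.002, -0.304, 0.953], [-0.001, 0.953, 0.304], [-1.0, 0.0, -0.003]]
2072 tip x max [-27.91897064  -8.45979098  -4.03325336] inner y [27.86983712 27.99339097]
2081 tip x max [-27.98865904  -8.25337105  -4.11570495] inner y [26.94541193 27.03486617]
```

Emit:
arm_command([
  {"claw": 0.0,"offset": [8,0,0.5],"yaw": 0},
  {"claw": -0.2,"offset": [6.7,0,0],"yaw": 0},
  {"claw": -0.4,"offset": [0,0,0],"yaw": 0},
  {"claw": -0.5,"offset": [0,0,0],"yaw": 0},
  {"claw": -0.7,"offset": [0,0,0],"yaw": 0},
  {"claw": -1,"offset": [0,0,0],"yaw": 0},
  {"claw": -1,"offset": [0,0,0],"yaw": 0},
  {"claw": -1,"offset": [0,0,0],"yaw": 0},
], newtons=30)

```text
t: 3.28
tool_pos: [0.5801, 0.2399, 0.0566]
tool_rot: [-0.243, 1.557, 0.243]
wrist_force: [-0.2, -0.7, -1.8]
grip_width: 0.0198
```

```bash
python3 - <<'E'
from h import *
go([.5795,.2397,.0555],17.9)
im,d,c=snap('scene'); P=cloud(c,d)
im2=cv2.resize(im[150:225,350:430],None,fx=7,fy=7,interpolation=2); cv2.imwrite('pics/s2.png',im2[:,:,::-1])
go([.5795,.2397,.0555],17.9)
E
```

```text
yaw -0.13 offset before yaw [ 1.1 -0.  -0.6] after yaw [ 1.1 -0.  -0.6]
yaw 179.87 offset before yaw [ 1.1 -0.  -0.6] after yaw [1.1 0.  0.6]
t 3.2833 tcp [0.5801 0.2399 0.0566] F [-0.2 -0.7 -1.8] w 0.0198 j6 -1.61 axes [[-0.0, -0.305, 0.952], [-0.0, 0.952, 0.305], [-1.0, 0.0, -0.0]]
yaw -0.13 offset before yaw [ 1.1 -0.  -0.6] after yaw [ 1.1 -0.  -0.6]
yaw 179.87 offset before yaw [ 1.1 -0.  -0.6] after yaw [1.1 0.  0.6]
t 3.3333 tcp [0.5801 0.2399 0.0566] F [ 0.2  0.3 -1.2] w 0.0197 j6 -1.61 axes [[-0.0, -0.305, 0.952], [-0.0, 0.952, 0.305], [-1.0, 0.0, -0.0]]
```

View pics/s2.png

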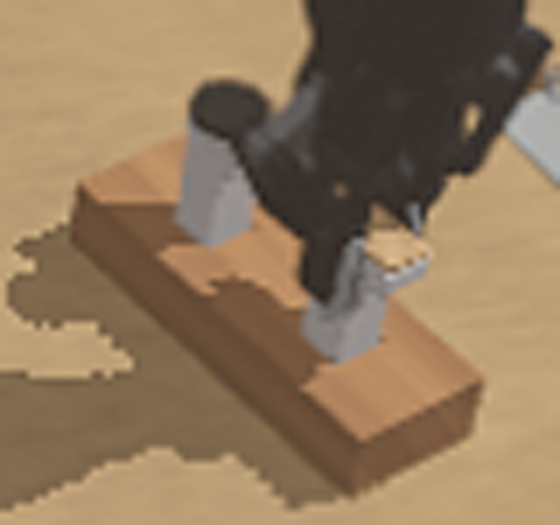

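Grip width is 19.8 mm, so the fingers are flush on the stem and both buttons are in. The view shows the bar still upright between the fingertips at (400,250). Next I lift and turn.

Emit:
arm_command([
  {"claw": -1,"offset": [-5,0,0],"yaw": 0},
  {"claw": -1,"offset": [-15,0,0],"yaw": 0},
  {"claw": -1,"offset": [-25,0,0],"yaw": 0},
  {"claw": -1,"offset": [-25,0,0],"yaw": 0},
  {"claw": -1,"offset": [-25,0,0],"yaw": 6},
  {"claw": -1,"offset": [-20,0,0],"yaw": 6},
  {"claw": -1,"offset": [-5,0,0],"yaw": 6},
  {"claw": -1,"offset": [0,0,0],"yaw": 6},
])

```text
t: 4.0
tool_pos: [0.582, 0.2405, 0.182]
tool_rot: [0.091, 1.562, -0.087]
wrist_force: [-0.8, -0.3, -2.1]
grip_width: 0.0191
```

Emit:
arm_command([
  {"claw": -1,"offset": [0,0,0],"yaw": 6},
  {"claw": -1,"offset": [0,0,0],"yaw": 2.7},
  {"claw": -1,"offset": [0,0,0],"yaw": 0},
])

```text
t: 4.25
tool_pos: [0.5803, 0.24, 0.1782]
tool_rot: [0.205, 1.56, -0.205]
wrist_force: [0.9, 1.3, -1.3]
grip_width: 0.0198
```

```bash
python3 -c "
from h import *
go([.574,-.115,.176],-14.9)"
```

```text
yaw -0.06 offset before yaw [   2.1 -344.6   85.5] after yaw [   2.2 -344.7   85.2]
yaw 179.94 offset before yaw [   2.1 -344.6   85.5] after yaw [  2.2 344.7 -85.2]
t 4.25 tcp [0.5803 0.24   0.1782] F [ 0.9  1.3 -1.3] w 0.0198 j6 -1.04 axes [[0.001, 0.258, 0.966], [0.0, 0.966, -0.258], [-1.0, 0.001, 0.001]]
```

Emit:
arm_command([
  {"claw": -1,"offset": [0,-12,3],"yaw": 0},
  {"claw": -1,"offset": [0,-24,6],"yaw": 0},
  {"claw": -1,"offset": [0,-24,6],"yaw": 0},
  {"claw": -1,"offset": [0,-24,6],"yaw": 0},
  {"claw": -1,"offset": [0,-24,6],"yaw": 0},
  {"claw": -1,"offset": [0,-24,6],"yaw": 0},
  {"claw": -1,"offset": [0,-24,6],"yaw": 0},
  {"claw": -1,"offset": [0,-24,6],"yaw": 0},
])

```text
t: 4.92
tool_pos: [0.5769, 0.0524, 0.1772]
tool_rot: [0.203, 1.561, -0.204]
wrist_force: [1.1, -0.1, -2.2]
grip_width: 0.0196
```

Emit:
arm_command([
  {"claw": -1,"offset": [0,-24,6],"yaw": 0},
  {"claw": -1,"offset": [0,-24,6],"yaw": 0},
  {"claw": -1,"offset": [0,-24,6],"yaw": 0},
  {"claw": -1,"offset": [0,-24,6],"yaw": 0},
  {"claw": -1,"offset": [0,-24,6],"yaw": 0},
  {"claw": -1,"offset": [0,-24,6],"yaw": 0},
  {"claw": -1,"offset": [0,-21,4],"yaw": 0},
  {"claw": -1,"offset": [0,0,0],"yaw": 0},
])

```text
t: 5.58
tool_pos: [0.5728, -0.1196, 0.1773]
tool_rot: [0.205, 1.561, -0.209]
wrist_force: [0.0, 0.5, -2.6]
grip_width: 0.0195
```

Emit:
arm_command([
  {"claw": -1,"offset": [0,0,0],"yaw": 0},
])

```text
t: 5.67
tool_pos: [0.573, -0.1168, 0.1771]
tool_rot: [0.206, 1.561, -0.206]
wrist_force: [-0.2, 0.1, -2.2]
grip_width: 0.0195
```

```bash
python3 - <<'E'
from h import *
go([.559,-.1727,.176],-14.9)
s=ctrl.read_state(); R=Ro.from_rotvec(s['tool_rot']).as_matrix()
ims=[]
for n in ['wrist','scene','top']:
    im,d,c=snap(n,n+'3.png'); np.savez(n+'3.npz',im=im,d=d,**{k:np.array(v) for k,v in c.items()})
    P=cloud(c,d); P[d==0]=np.nan; Q=P.reshape(-1,3)
    near=np.hypot(Q[:,0]-.559,Q[:,1]+.1727)<.03
    print(n,'rim hist .08-.1',np.histogram(Q[near,2],bins=np.arange(.08,.1,.002))[0])
    S=Q[near&(Q[:,2]>.083)&(Q[:,2]<.096)]
    if len(S)>4: print(len(S),cv2.minAreaRect((S[:,:2]*1000).astype(np.float32)),np.percentile(S[:,2],[50,90]))
    T=(Q-s['tool_pos'])@R*1000
    m=(abs(T[:,1])<14)&(abs(T[:,2])<35)&(T[:,0]>8)&(T[:,0]<60)
    print('stem in tool',m.sum(),np.percentile(T[m],[2,50,98],axis=0).round(1).tolist() if m.sum()>5 else '')
E
```

```text
yaw -0.11 offset before yaw [  1.1 -57.6   0.9] after yaw [  1.1 -57.6   0.8]
yaw 179.89 offset before yaw [  1.1 -57.6   0.9] after yaw [ 1.1 57.6 -0.8]
t 5.6667 tcp [ 0.573  -0.1168  0.1771] F [-0.2  0.1 -2.2] w 0.0195 j6 -1.64 axes [[0.0, 0.259, 0.966], [-0.0, 0.966, -0.259], [-1.0, 0.0, 0.0]]
wrist rim hist .08-.1 [ 57  73  90  95 611  71   0   0   0   0]
902 ((557.2352294921875, -172.04977416992188), (30.528501510620117, 30.73166847229004), 75.36203002929688) [0.08888732 0.08989528]
stem in tool 560 [[17.0, -9.4, -12.0], [29.7, 0.3, -11.5], [45.9, 9.7, -11.0]]
scene rim hist .08-.1 [15 15 21 27 30 11  0  0  0  0]
96 ((558.947021484375, -172.5034942626953), (29.988014221191406, 32.745704650878906), 74.55580139160156) [0.08767389 0.09001862]
stem in tool 123 [[10.0, -8.4, -1.5], [26.9, 2.0, 8.7], [48.6, 11.1, 12.1]]
top rim hist .08-.1 [ 2  2  5 17 18 13  3  0  0  0]
57 ((556.3504638671875, -172.3756103515625), (30.409282684326172, 25.136791229248047), 75.23328399658203) [0.08843669 0.09136824]
stem in tool 3
```

View pics/wrist3.png

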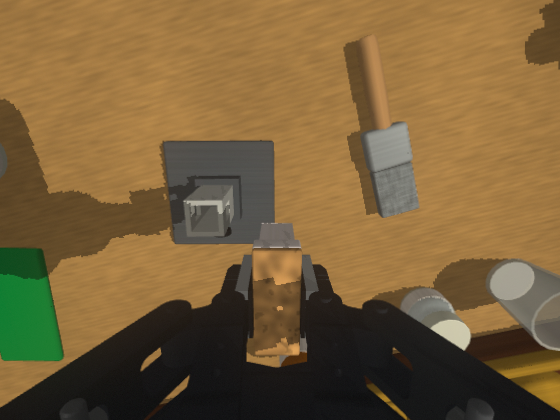

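View pics/scene3.png

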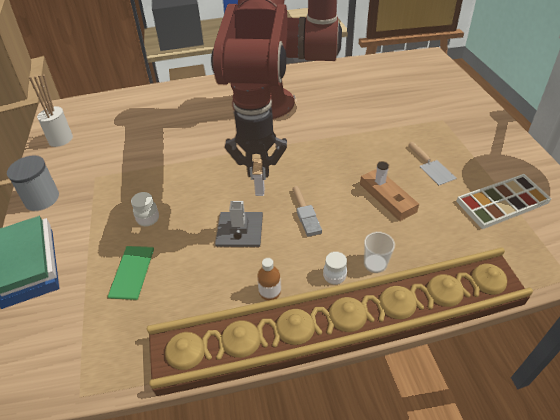

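The wrist view shows the tube mouth at (207,216), clear of everything, with window cut-outs in its left and right walls, which is the jaw direction. The stem hangs straight between the fingers at (278,240). The scene view agrees, and the rack's other rest is undisturbed at (382,172).

Bar and stem positions agree across cameras to about 1 mm once the wrist camera's offset of about 1.5 mm is removed. The rim is at z ≈ 0.089.

Emit:
arm_command([
  {"claw": -1,"offset": [0,-19,0.3],"yaw": 0},
  {"claw": -1,"offset": [0,-20,0.4],"yaw": 0},
  {"claw": -1,"offset": [0,-13,0],"yaw": 0},
  {"claw": -1,"offset": [5,-5.6,0],"yaw": 0},
  {"claw": -1,"offset": [15,0,0],"yaw": 0},
  {"claw": -1,"offset": [9,0,0],"yaw": 0},
  {"claw": -1,"offset": [0,0,0],"yaw": 0},
  {"claw": -1,"offset": [0,0,0],"yaw": 0},
])

```text
t: 6.48
tool_pos: [0.5587, -0.1702, 0.1463]
tool_rot: [0.205, 1.564, -0.203]
wrist_force: [0.6, -0.1, -1.3]
grip_width: 0.0192
```

```bash
python3 - <<'E'
from h import *
go([.559,-.1727,.136],-14.9)
im,d,c=snap('scene'); cv2.imwrite('pics/s4.png',cv2.resize(im[150:250,200:280],None,fx=6,fy=6,interpolation=2)[:,:,::-1])
E
```

```text
yaw 0.02 offset before yaw [10.3 -2.3  1. ] after yaw [10.3 -2.3  1. ]
yaw -179.98 offset before yaw [10.3 -2.3  1. ] after yaw [10.3  2.3 -1. ]
t 6.4833 tcp [ 0.5587 -0.1702  0.1463] F [ 0.6 -0.1 -1.3] w 0.0192 j6 -1.73 axes [[-0.002, 0.257, 0.966], [0.001, 0.966, -0.257], [-1.0, 0.001, -0.003]]
```

View pics/s4.png

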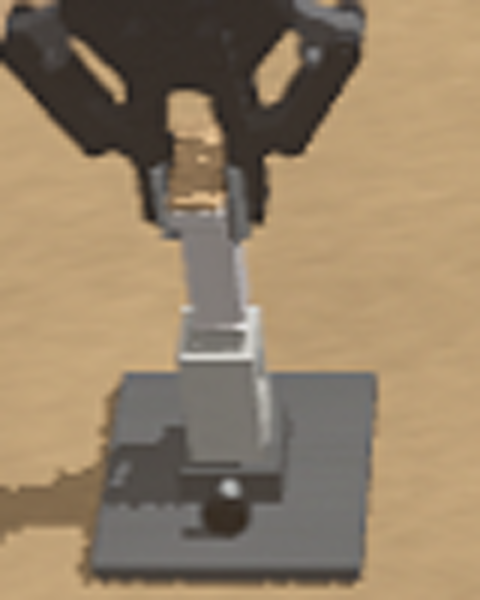

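The crop shows the tail at (218,315) just above the tube mouth at (215,340). The clamp screw is at (225,510) on the face towards the camera, and that face has no window. The arm had been settling when I measured, so about 2.3 mm of offset is left to correct.

Emit:
arm_command([
  {"claw": -1,"offset": [0,-2.3,0.8],"yaw": 0},
  {"claw": -1,"offset": [0,0,0],"yaw": 0},
  {"claw": -1,"offset": [0,0,0],"yaw": 0},
  {"claw": -1,"offset": [0,0,0],"yaw": 0},
  {"claw": -1,"offset": [0,0,0],"yaw": 0},
])

```text
t: 6.95
tool_pos: [0.5597, -0.1736, 0.1479]
tool_rot: [0.204, 1.561, -0.205]
wrist_force: [0.4, -0.5, -2.3]
grip_width: 0.0197
```

```bash
python3 - <<'E'
from h import *
go([.559,-.1727,.136],-14.9)
E
```

```text
yaw -0.02 offset before yaw [11.9  0.7 -0.9] after yaw [11.9  0.7 -0.9]
yaw 179.98 offset before yaw [11.9  0.7 -0.9] after yaw [11.9 -0.7  0.9]
t 6.95 tcp [ 0.5597 -0.1736  0.1479] F [ 0.4 -0.5 -2.3] w 0.0197 j6 -1.74 axes [[0.0, 0.257, 0.966], [-0.0, 0.966, -0.257], [-1.0, -0.0, 0.001]]
```

Emit:
arm_command([
  {"claw": -1,"offset": [2,0.6,-0.5],"yaw": 0},
  {"claw": -1,"offset": [2,0,0],"yaw": 0},
  {"claw": -1,"offset": [2,0,0],"yaw": 0},
  {"claw": -1,"offset": [1.5,0,0],"yaw": 0},
  {"claw": -1,"offset": [1.2,0,0],"yaw": 0},
  {"claw": -1,"offset": [1.2,0,0],"yaw": 0},
  {"claw": -1,"offset": [1.2,0,0],"yaw": 0},
  {"claw": -1,"offset": [1.2,0,0],"yaw": 0},
])

```text
t: 7.62
tool_pos: [0.5592, -0.1729, 0.1352]
tool_rot: [0.204, 1.561, -0.204]
wrist_force: [0.3, -0.5, -2.4]
grip_width: 0.0195
```

Emit:
arm_command([
  {"claw": -1,"offset": [1.2,0,0],"yaw": 0},
  {"claw": -1,"offset": [1.2,0,0],"yaw": 0},
  {"claw": -1,"offset": [1.2,0,0],"yaw": 0},
  {"claw": -1,"offset": [0,0,0],"yaw": 0},
])

```text
t: 7.95
tool_pos: [0.559, -0.1728, 0.1313]
tool_rot: [0.205, 1.562, -0.204]
wrist_force: [0.1, 1.5, -1.3]
grip_width: 0.0195
```

The tail is about 7 mm inside the mouth, with no sideways force.

Emit:
arm_command([
  {"claw": -1,"offset": [2.5,0,0],"yaw": 0},
  {"claw": -1,"offset": [2.5,0,0],"yaw": 0},
  {"claw": -1,"offset": [2.5,0,0],"yaw": 0},
  {"claw": -1,"offset": [2.5,0,0],"yaw": 0},
  {"claw": -1,"offset": [2.5,0,0],"yaw": 0},
  {"claw": -1,"offset": [2.5,0,0],"yaw": 0},
  {"claw": -1,"offset": [2.5,0,0],"yaw": 0},
  {"claw": -1,"offset": [2.5,0,0],"yaw": 0},
])

```text
t: 8.62
tool_pos: [0.5592, -0.1728, 0.1114]
tool_rot: [0.204, 1.561, -0.204]
wrist_force: [-0.4, -0.0, -2.1]
grip_width: 0.0197
```

Emit:
arm_command([
  {"claw": -1,"offset": [1.2,0,0],"yaw": 0},
  {"claw": -1,"offset": [1.2,0,0],"yaw": 0},
  {"claw": -1,"offset": [1.2,0,0],"yaw": 0},
  {"claw": -1,"offset": [1.2,0,0],"yaw": 0},
])

```text
t: 8.95
tool_pos: [0.5593, -0.1729, 0.1069]
tool_rot: [0.204, 1.561, -0.205]
wrist_force: [0.1, -0.9, -1.5]
grip_width: 0.0198
```

```bash
python3 - <<'E'
from h import *
go([.559,-.1727,.089],-14.9)
E
```

```text
yaw -0.02 offset before yaw [17.9  0.1 -0.3] after yaw [17.9  0.1 -0.3]
yaw 179.98 offset before yaw [17.9  0.1 -0.3] after yaw [17.9 -0.1  0.3]
t 8.95 tcp [ 0.5593 -0.1729  0.1069] F [ 0.1 -0.9 -1.5] w 0.0198 j6 -1.74 axes [[0.0, 0.257, 0.966], [-0.0, 0.966, -0.257], [-1.0, -0.0, 0.0]]
```

Now I feel downwards at about 14 mm/s. The button edges reach the rim at about 0.1016 and the fingertips at about 0.089.

Emit:
arm_command([
  {"claw": -1,"offset": [1.2,0,0],"yaw": 0},
  {"claw": -1,"offset": [1.2,0,0],"yaw": 0},
  {"claw": -1,"offset": [1.2,0,0],"yaw": 0},
  {"claw": -1,"offset": [1.2,0,0],"yaw": 0},
  {"claw": -1,"offset": [1.2,0,0],"yaw": 0},
])

```text
t: 9.37
tool_pos: [0.5592, -0.1729, 0.1008]
tool_rot: [0.204, 1.561, -0.204]
wrist_force: [0.1, -0.3, -1.8]
grip_width: 0.0197
```

Emit:
arm_command([
  {"claw": -1,"offset": [1.2,0,0],"yaw": 0},
  {"claw": -1,"offset": [1.2,0,0],"yaw": 0},
  {"claw": -1,"offset": [1.2,0,0],"yaw": 0},
])

```text
t: 9.62
tool_pos: [0.5592, -0.1729, 0.0972]
tool_rot: [0.204, 1.561, -0.204]
wrist_force: [0.3, 0.1, -2.8]
grip_width: 0.0195
```

Emit:
arm_command([
  {"claw": -1,"offset": [1.2,0,0],"yaw": 0},
  {"claw": -1,"offset": [1.2,0,0],"yaw": 0},
  {"claw": -1,"offset": [1.2,0,0],"yaw": 0},
])

```text
t: 9.87
tool_pos: [0.5592, -0.1729, 0.0936]
tool_rot: [0.204, 1.561, -0.204]
wrist_force: [-0.9, 0.2, -1.3]
grip_width: 0.0197
```

Emit:
arm_command([
  {"claw": -1,"offset": [1,0,0],"yaw": 0},
  {"claw": -1,"offset": [1,0,0],"yaw": 0},
  {"claw": -1,"offset": [0.8,0,0],"yaw": 0},
])

```text
t: 10.12
tool_pos: [0.5592, -0.1728, 0.0908]
tool_rot: [0.204, 1.561, -0.204]
wrist_force: [0.6, 0.1, -2.0]
grip_width: 0.0198
```

Emit:
arm_command([
  {"claw": -1,"offset": [0.8,0,0],"yaw": 0},
])

```text
t: 10.2
tool_pos: [0.5591, -0.1729, 0.09]
tool_rot: [0.204, 1.561, -0.204]
wrist_force: [-0.7, 0.0, -1.2]
grip_width: 0.0194
```

Emit:
arm_command([
  {"claw": -1,"offset": [0.8,0,0],"yaw": 0},
])

```text
t: 10.28
tool_pos: [0.5592, -0.1729, 0.0893]
tool_rot: [0.204, 1.561, -0.204]
wrist_force: [-0.1, 0.2, 0.7]
grip_width: 0.0196
```

Force is starting to rise at 0.0893. One more small step.

Emit:
arm_command([
  {"claw": -1,"offset": [0.5,0,0],"yaw": 0},
])

```text
t: 10.37
tool_pos: [0.5592, -0.1729, 0.0892]
tool_rot: [0.204, 1.561, -0.204]
wrist_force: [-2.2, 1.0, 3.1]
grip_width: 0.019
```

Emit:
arm_command([
  {"claw": -1,"offset": [0,0,0],"yaw": 0},
])

```text
t: 10.45
tool_pos: [0.5592, -0.1729, 0.0893]
tool_rot: [0.204, 1.561, -0.204]
wrist_force: [-2.2, 0.6, 1.1]
grip_width: 0.0199
```

The rim is at 0.0892, matching the camera, and about 12 mm of each button is inside the tube. I open, rise, shut above the bar, and check.

Emit:
arm_command([
  {"claw": -0.3,"offset": [0,0,0],"yaw": 0},
  {"claw": -0.2,"offset": [0,0,0],"yaw": 0},
  {"claw": -0.1,"offset": [0,0,0],"yaw": 0},
  {"claw": -0.1,"offset": [0,0,0],"yaw": 0},
  {"claw": -0.1,"offset": [-5,0,0],"yaw": 0},
  {"claw": -0.1,"offset": [-15,0,0],"yaw": 0},
  {"claw": -0.1,"offset": [-20,0,0],"yaw": 0},
  {"claw": -0.1,"offset": [-15,0,0],"yaw": 0},
])

```text
t: 11.12
tool_pos: [0.5595, -0.173, 0.1453]
tool_rot: [0.204, 1.56, -0.205]
wrist_force: [0.9, -0.6, 1.1]
grip_width: 0.0383
```

Emit:
arm_command([
  {"claw": -0.5,"offset": [0,0,0],"yaw": 0},
  {"claw": -1,"offset": [0,0,0],"yaw": 0},
  {"claw": -1,"offset": [0,0,0],"yaw": 0},
  {"claw": -1,"offset": [0,0,0],"yaw": 0},
  {"claw": -1,"offset": [0,0,0],"yaw": 0},
  {"claw": -1,"offset": [0,0,0],"yaw": 0},
])

```text
t: 11.62
tool_pos: [0.5586, -0.1726, 0.1426]
tool_rot: [0.205, 1.563, -0.204]
wrist_force: [0.8, 0.0, 0.4]
grip_width: 0.0001
```

```bash
cat > chk.py <<'E'
from h import *
import sys
go([.559,-.1727,.12],-14.9)
o=[]
for n in ['scene','wrist']:
    im,d,c=snap(n); P=cloud(c,d); P[d==0]=np.nan; Q=P.reshape(-1,3)
    near=np.hypot(Q[:,0]-.559,Q[:,1]+.1727)<.032
    print(n,'z hist .08-.13 by 2mm',np.histogram(Q[near,2],bins=np.arange(.08,.131,.002))[0].tolist())
    for lo,hi in [(.099,.105),(.117,.125)]:
        S=Q[near&(Q[:,2]>lo)&(Q[:,2]<hi)]
        if len(S)>30: print('  ',lo,len(S),cv2.minAreaRect((S[:,:2]*1000).astype(np.float32)),np.median(S[:,2]))
    p=cv2.projectPoints(np.array([[.559,-.1727,.09]]),np.array(c['rvec'],float),np.array(c['tvec'],float),K(c),np.array(c['dist'],float))[0].ravel().astype(int)
    r=40 if n=='scene' else 70; v,u=max(p[1]-r,0),max(p[0]-r,0)
    o.append(cv2.resize(im[v:v+2*r,u:u+2*r],(400,400),interpolation=2))
cv2.imwrite('pics/'+sys.argv[1],np.hstack(o)[:,:,::-1])
E
python3 chk.py c5.png
```

```text
yaw -0.02 offset before yaw [22.6  0.   0.5] after yaw [22.6  0.   0.4]
yaw 179.98 offset before yaw [22.6  0.   0.5] after yaw [22.6 -0.  -0.4]
t 11.6167 tcp [ 0.5586 -0.1726  0.1426] F [0.8 0.  0.4] w 0.0001 j6 -1.74 axes [[-0.002, 0.258, 0.966], [0.001, 0.966, -0.258], [-1.0, 0.0, -0.002]]
scene z hist .08-.13 by 2mm [9, 8, 10, 18, 25, 17, 2, 5, 1, 0, 2, 1, 1, 1, 4, 9, 6, 7, 8, 25, 59, 36, 7, 0, 0]
   0.117 130 ((560.576904296875, -173.01808166503906), (20.02199935913086, 50.907684326171875), 74.41838836669922) 0.1213450524098324
wrist z hist .08-.13 by 2mm [8, 8, 6, 17, 333, 40, 0, 0, 0, 0, 0, 0, 0, 0, 5, 35, 30, 33, 43, 25, 791, 749, 0, 0, 0]
   0.117 1583 ((549.1882934570312, -170.1680450439453), (19.9583797454834, 33.02590560913086), 74.94570922851562) 0.12195287467415261
```

View pics/c5.png

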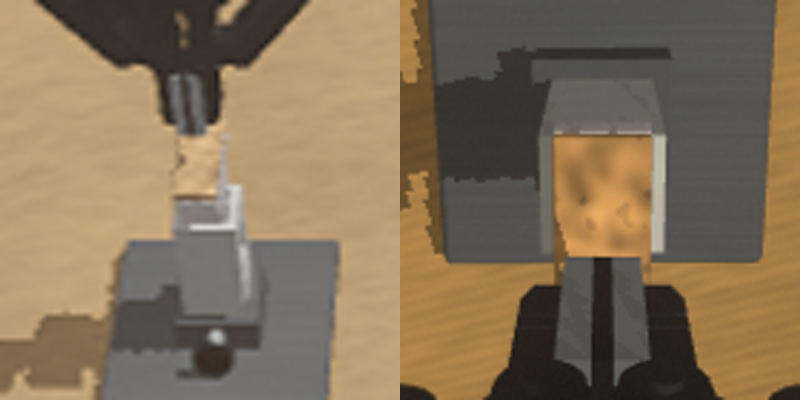

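The rest stays upright in the tube with its bar top at 0.1216 as predicted. The shut fingers are over the middle of the cork. Now I press gently; home should be a bar top of about 0.102.

Emit:
arm_command([
  {"claw": -1,"offset": [6,0,0],"yaw": 0},
  {"claw": -1,"offset": [6,0,0.3],"yaw": 0},
  {"claw": -1,"offset": [3,0,0],"yaw": 0},
  {"claw": -1,"offset": [1.5,0,0],"yaw": 0},
  {"claw": -1,"offset": [1.2,0,0],"yaw": 0},
  {"claw": -1,"offset": [1.2,0,0],"yaw": 0},
  {"claw": -1,"offset": [1.2,0,0],"yaw": 0},
])

```text
t: 12.3
tool_pos: [0.5596, -0.173, 0.1238]
tool_rot: [0.204, 1.561, -0.205]
wrist_force: [0.3, 0.3, -0.7]
grip_width: 0.0001
```

Emit:
arm_command([
  {"claw": -1,"offset": [1.2,0,0],"yaw": 0},
  {"claw": -1,"offset": [1.2,0,0],"yaw": 0},
  {"claw": -1,"offset": [1.2,0,0],"yaw": 0},
])

```text
t: 12.55
tool_pos: [0.5599, -0.1732, 0.1209]
tool_rot: [0.204, 1.56, -0.205]
wrist_force: [-0.3, 0.8, 3.7]
grip_width: -0.0
```

Emit:
arm_command([
  {"claw": -1,"offset": [1.2,0,0],"yaw": 0},
  {"claw": -1,"offset": [1.2,0,0],"yaw": 0},
  {"claw": -1,"offset": [1.2,0,0],"yaw": 0},
])

```text
t: 12.8
tool_pos: [0.5599, -0.1731, 0.117]
tool_rot: [0.204, 1.56, -0.205]
wrist_force: [-1.1, -1.5, 3.5]
grip_width: -0.0002
```

Emit:
arm_command([
  {"claw": -1,"offset": [1.2,0,0],"yaw": 0},
  {"claw": -1,"offset": [1.2,0,0],"yaw": 0},
  {"claw": -1,"offset": [1.2,0,0],"yaw": 0},
  {"claw": -1,"offset": [1.2,0,0],"yaw": 0},
])

```text
t: 13.13
tool_pos: [0.5595, -0.173, 0.1117]
tool_rot: [0.204, 1.561, -0.204]
wrist_force: [-0.4, 1.1, 3.6]
grip_width: -0.0
```

Emit:
arm_command([
  {"claw": -1,"offset": [1.2,0,0],"yaw": 0},
  {"claw": -1,"offset": [1.2,0,0],"yaw": 0},
  {"claw": -1,"offset": [1.2,0,0],"yaw": 0},
  {"claw": -1,"offset": [1.2,0,0],"yaw": 0},
])

```text
t: 13.47
tool_pos: [0.5594, -0.1729, 0.1067]
tool_rot: [0.204, 1.561, -0.204]
wrist_force: [-0.3, 0.1, 3.3]
grip_width: -0.0001
```

Emit:
arm_command([
  {"claw": -1,"offset": [1,0,0],"yaw": 0},
  {"claw": -1,"offset": [1,0,0],"yaw": 0},
])

```text
t: 13.63
tool_pos: [0.5594, -0.1729, 0.1047]
tool_rot: [0.204, 1.561, -0.204]
wrist_force: [-0.3, -1.5, 3.3]
grip_width: -0.0002
```

Emit:
arm_command([
  {"claw": -1,"offset": [0.8,0,0],"yaw": 0},
  {"claw": -1,"offset": [0.8,0,0],"yaw": 0},
])

```text
t: 13.8
tool_pos: [0.559, -0.1727, 0.1026]
tool_rot: [0.205, 1.562, -0.204]
wrist_force: [0.2, 0.3, -0.0]
grip_width: 0.0001
```

Emit:
arm_command([
  {"claw": -1,"offset": [0.6,0,0],"yaw": 0},
])

```text
t: 13.88
tool_pos: [0.5589, -0.1727, 0.1021]
tool_rot: [0.205, 1.563, -0.204]
wrist_force: [-1.1, 0.3, 3.9]
grip_width: 0.0003
```

Emit:
arm_command([
  {"claw": -1,"offset": [0.5,0,0],"yaw": 0},
])

```text
t: 13.97
tool_pos: [0.5589, -0.1727, 0.102]
tool_rot: [0.205, 1.563, -0.204]
wrist_force: [-3.0, 0.7, 5.8]
grip_width: -0.0002
```

Emit:
arm_command([
  {"claw": -1,"offset": [0.4,0,0],"yaw": 0},
])

```text
t: 14.05
tool_pos: [0.559, -0.1727, 0.102]
tool_rot: [0.205, 1.563, -0.204]
wrist_force: [-3.9, 1.4, 8.2]
grip_width: -0.0001
```

The force dipped to zero, consistent with the pop, then rose to 8 N with no travel at 0.102. The rest is home. I back off and look at both sides.

Emit:
arm_command([
  {"claw": -1,"offset": [-3,0,0],"yaw": 0},
  {"claw": -1,"offset": [-15,0,0],"yaw": 0},
  {"claw": -1,"offset": [-30,0,0],"yaw": 0},
  {"claw": -1,"offset": [-10,30,0],"yaw": 0},
  {"claw": -1,"offset": [0,35,0],"yaw": 0},
  {"claw": -1,"offset": [0,35,0],"yaw": 0},
  {"claw": -1,"offset": [0,20,0],"yaw": 0},
  {"claw": -1,"offset": [0,0,0],"yaw": 0},
])

```text
t: 14.72
tool_pos: [0.5908, -0.0535, 0.1595]
tool_rot: [0.202, 1.561, -0.2]
wrist_force: [-1.4, -0.3, -0.0]
grip_width: -0.0001
```

```bash
python3 chk.py c6.png; python3 -c "
from h import *
im,d,c=snap('top','top6.png')"
```

```text
yaw 0.22 offset before yaw [  39.4 -123.5   -0.6] after yaw [ 3.950e+01 -1.234e+02 -1.000e-01]
yaw -179.78 offset before yaw [  39.4 -123.5   -0.6] after yaw [3.950e+01 1.234e+02 1.000e-01]
t 14.7167 tcp [ 0.5908 -0.0535  0.1595] F [-1.4 -0.3 -0. ] w -0.0001 j6 -1.53 axes [[0.0, 0.253, 0.967], [0.001, 0.967, -0.253], [-1.0, 0.001, -0.0]]
scene z hist .08-.13 by 2mm [6, 3, 3, 11, 18, 10, 12, 7, 10, 19, 67, 50, 3, 0, 0, 0, 0, 0, 0, 0, 0, 0, 0, 0, 0]
   0.099 135 ((558.3834228515625, -173.442626953125), (20.033260345458984, 53.15464782714844), 77.4333267211914) 0.10151850410633478
wrist z hist .08-.13 by 2mm [49, 61, 76, 106, 286, 126, 116, 111, 148, 84, 962, 1115, 1, 0, 0, 0, 0, 0, 0, 0, 0, 0, 0, 0, 0]
   0.099 2111 ((556.8951416015625, -172.71932983398438), (21.2719783782959, 49.72390365600586), 75.24101257324219) 0.10204743588000675
```

Emit:
arm_command([
  {"claw": -1,"offset": [0,-30,0],"yaw": 0},
  {"claw": -1,"offset": [0,-35,0],"yaw": 0},
  {"claw": -1,"offset": [0,-35,0],"yaw": 0},
  {"claw": -1,"offset": [0,-35,0],"yaw": 0},
  {"claw": -1,"offset": [0,-35,0],"yaw": 0},
  {"claw": -1,"offset": [0,-35,0],"yaw": 0},
  {"claw": -1,"offset": [0,-35,0],"yaw": 0},
  {"claw": -1,"offset": [0,0,0],"yaw": 0},
])

```text
t: 15.53
tool_pos: [0.5261, -0.2955, 0.1599]
tool_rot: [0.208, 1.561, -0.213]
wrist_force: [-0.9, 0.2, -0.8]
grip_width: -0.0
```

```bash
python3 chk.py c7.png; python3 -c "
import cv2,numpy as np
a,b=cv2.imread('pics/c6.png'),cv2.imread('pics/c7.png')
cv2.imwrite('pics/c67.png',np.hstack([a[:,400:],b[:,400:]]))"
```

```text
yaw -0.46 offset before yaw [ 39.5 127.2  -0.8] after yaw [ 39.9 127.1   0.3]
yaw 179.54 offset before yaw [ 39.5 127.2  -0.8] after yaw [  39.9 -127.1   -0.3]
t 15.5333 tcp [ 0.5261 -0.2955  0.1599] F [-0.9  0.2 -0.8] w -0.0 j6 -1.94 axes [[-0.001, 0.265, 0.964], [-0.003, 0.964, -0.265], [-1.0, -0.003, 0.0]]
scene z hist .08-.13 by 2mm [6, 1, 6, 10, 17, 13, 11, 7, 5, 24, 70, 47, 2, 1, 0, 0, 0, 0, 0, 0, 0, 0, 0, 0, 0]
   0.099 135 ((559.6622314453125, -173.8897705078125), (19.808046340942383, 53.013916015625), 75.65937042236328) 0.10154499863226163
wrist z hist .08-.13 by 2mm [59, 49, 60, 61, 242, 110, 110, 124, 149, 93, 632, 1438, 15, 0, 0, 0, 0, 0, 0, 0, 0, 0, 0, 0, 0]
   0.099 2120 ((557.265625, -173.20968627929688), (21.473047256469727, 50.40128707885742), 75.22184753417969) 0.10234459203527956
```

View pics/c67.png

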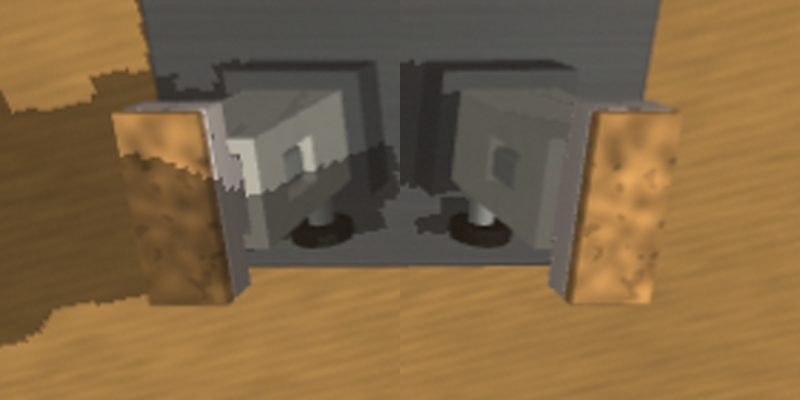

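Both window faces are visible, at (293,158) and (505,165), each with a steel block in it. I'll confirm from depth how far out the buttons stand.

```bash
cat > win.py <<'E'
from h import *
im,d,c=snap('wrist'); P=cloud(c,d); P[d==0]=np.nan; Q=P.reshape(-1,3)
# tube axis as this camera sees it: centre of the bar top
S=Q[(Q[:,2]>.099)&(Q[:,2]<.105)&(np.hypot(Q[:,0]-.559,Q[:,1]+.1727)<.032)]
ce=np.array(cv2.minAreaRect((S[:,:2]*1000).astype(np.float32))[0])
a=np.deg2rad(-14.8); X=np.array([np.cos(a),np.sin(a)]); Y=np.array([-np.sin(a),np.cos(a)])
L=Q[:,:2]*1000-ce; x,y,z=L@X,L@Y,(.0892-Q[:,2])*1000
for nm,xm in (('button |x|<4',abs(x)<4),('wall 8<|x|<13',(abs(x)>8)&(abs(x)<13))):
    m=xm&(z>17)&(z<31)&(abs(y)>6)&(abs(y)<18); print(nm,m.sum(),'y pct5,25,50,75,95',np.percentile(y[m],[5,25,50,75,95]).round(1))
E
python3 win.py
```

```text
button |x|<4 85 y pct5,25,50,75,95 [-14.6 -14.2 -14.  -13.7 -12.5]
wall 8<|x|<13 101 y pct5,25,50,75,95 [-14.6 -14.4 -14.2 -13.9 -13.4]
```

Emit:
arm_command([
  {"claw": -1,"offset": [0,30,0],"yaw": 0},
  {"claw": -1,"offset": [0,35,0],"yaw": 0},
  {"claw": -1,"offset": [0,35,0],"yaw": 0},
  {"claw": -1,"offset": [0,35,0],"yaw": 0},
  {"claw": -1,"offset": [0,35,0],"yaw": 0},
  {"claw": -1,"offset": [0,35,0],"yaw": 0},
  {"claw": -1,"offset": [0,35,0],"yaw": 0},
  {"claw": -1,"offset": [0,0,0],"yaw": 0},
])

```text
t: 16.35
tool_pos: [0.5909, -0.0505, 0.1598]
tool_rot: [0.201, 1.562, -0.197]
wrist_force: [-0.3, 0.4, 0.1]
grip_width: -0.0001
```

```bash
python3 win.py; python3 - <<'E'
from h import *
a=np.load('top0.npz')['im']; b,d,c=snap('top')
m=np.abs(a.astype(int)-b).max(2)>40
n,l,st,_=cv2.connectedComponentsWithStats(m.astype(np.uint8))
print([s.tolist() for s in st[1:] if s[4]>25])
go([.559,-.1727,.1],-14.9)
E
```

```text
button |x|<4 71 y pct5,25,50,75,95 [12.3 13.2 13.6 13.7 13.9]
wall 8<|x|<13 99 y pct5,25,50,75,95 [14.8 15.3 15.4 15.5 15.9]
[[205, 133, 138, 287, 18282], [157, 192, 24, 27, 229], [186, 200, 12, 21, 144], [354, 202, 86, 218, 10526], [327, 206, 19, 24, 211], [69, 351, 135, 69, 4153], [287, 414, 16, 6, 45], [310, 414, 39, 6, 163]]
yaw 0.22 offset before yaw [  59.7 -121.9   -0.3] after yaw [ 5.97e+01 -1.22e+02  1.00e-01]
yaw -179.78 offset before yaw [  59.7 -121.9   -0.3] after yaw [ 5.97e+01  1.22e+02 -1.00e-01]
t 16.45 tcp [ 0.5902 -0.0548  0.1597] F [0.1 0.  0.6] w -0.0001 j6 -1.53 axes [[-0.0, 0.253, 0.967], [-0.0, 0.967, -0.253], [-1.0, -0.0, -0.0]]
```

Both button faces lie about 14 mm from the tube axis, where a still-pressed button would be at 10 mm, so both have popped out. The robot touches nothing.

```bash
python3 -c "
from h import *
print(ctrl.hand_in())"
```

```text
the job is handed in; nothing more can be done
None
```

The bar-headed rest is fitted to the stand's tube with both buttons popped out. I let go of it, left it standing upright, and handed the job in at about 16.5 s.

**What I did**
- I pinched the upper part of the two buttons with a 30 N grip. The finger opening read 19.8 mm, the width of the bare stem, so both buttons were flush.
- I fed the tail into the tube and felt the rim with the fingertips at z = 0.0892 m, with about 3 N. The cameras had put it at 0.089 m.
- I opened the fingers, shut them above the bar and pressed it home slowly. It slid at about 4 N, the force dropped to zero at the pop, and it stopped at z = 0.102 m with no more than about 8 N.

**Last checks**
- **Seating:** the bar's top is at 0.1015–0.102 m, against 0.1022 m expected when home, and it lies level and lined up with the tube.
- **Buttons:** depth readings through both windows put the button faces about 14 mm and 13.6 mm from the axis. They would be at about 10 mm if still pressed in.
- **Surroundings:** comparing the top view with the first one, I saw changes only at the vacated rack slot, the stand, and where the arm and its shadow are. The area behind the arm and its shadow could not be compared. The wrist force was near zero.

**Disagreements:** the wrist camera read about 1.5 mm off the other two cameras in x, which I allowed for. On the −y side, the depth reading did not clearly separate the button face from the tube wall (14.0 against 14.2 mm).

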